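# Free the seized transport-lock pin of a delay stage and run its carriage home

### The job

The steel T-handled transport-lock pin of the delay stage has seized in its bore. Work it loose by twisting it to and fro while drawing it gently upward (no yanking: the stage is not bolted down and must stay flat where it stands), lay the pin down flat inside the parts tray, then slide the unlocked carriage by its black thumb knob all the way to the stop at the other end of the rail. Do not touch the mirror on the carriage or push the parts that stand around.

Things in the scene. Friction and masses are not known exactly. Their poses are not given: they have to be found in the camera images.
- stage: Delay stage standing loose on the desk on four rubber feet, 1.4 kg: black base 292 x 100 mm, steel rail along its middle (top 37 mm above the desk), a 51 mm high black end plate with rubber buffers at each end. Origin at the centre of its underside, x along the rail toward the end to which the carriage must go, z up. The pin's bore is at x = -102 mm, y = 0.
- pin_bore (a point): Mouth of the pin's bore in the rail, 37 mm above the desk, under the carriage. Only the pin's lowest 14 mm are seized: once risen 14 mm it is loose. A straight pull lifts this end of the stage (at about 8 N) before the fit gives (13 to 19 N); while the pin turns, far less pull moves it: 2 to 3 mm of rise per twist of 70 degrees or more in 1 to 1.5 s leaves the stage at rest.
- carriage (a joint): Travel of the aluminium carriage along the stage's x, m: 0 where the pin locks it (bores in line), 0.080 at the far stop. It stays where it is left (friction 2 N). The carriage is a plate 170 x 92 x 18 mm, top 57 mm above the desk; the pin's 14 mm bore goes through it.
- carriage_knob (a point): Grip point in the black thumb knob that stands upright on the carriage, 54 mm from the pin's bore: diameter 20 mm, from 57 to 90 mm above the desk; this point is on its axis, 79 mm above the desk. It moves with the carriage.
- mirror: Kinematic mirror mount fixed to the carriage top at the end away from the pin: black plates 48 x 46 x 46 mm with two small knobs on the side toward the thumb knob; top 103 mm above the desk. Origin at the middle of its foot, 66 mm from the thumb knob's axis. Not to be touched.
- pin: Steel transport-lock pin with a T handle, 87 mm long, 0.13 kg. Origin at its lower tip, z up the pin, x along the T bar. Shank diameter 12 mm with a round nose (z = 0 to 40 mm), collar diameter 24 mm (z = 40 to 46 mm) that rests on the carriage, neck diameter 11 mm (z = 46 to 73 mm), T bar diameter 14 mm, 56 mm long, centre at z = 80 mm. Let go upright, it may stay standing.
- pin_bar (a point): Centre of the pin's T bar, 80 mm above its tip (97 mm above the desk while the pin is home).
- tray: Shallow aluminium parts tray with a black liner, outside 200 x 108 x 26 mm, walls and floor 4 mm thick. Origin at the centre of its underside, x along its length.
- holder: Black post holder with a thumb screw, 75 mm tall, foot 39 mm, standing behind the power strip. Bystander; origin at its underside.
- spare_post: Bare steel optical post, 13 mm in diameter, 81 mm tall, standing upright near the power strip. Bystander; origin at its underside.
- carton: White carton 49 x 115 x 58 mm standing along the wall to the left. Bystander; origin at the centre of its underside.
There are look-alikes about, which are no part of the job. What is shaped like the pin but green is not meant.

How it is judged:
On the way:
1. the pin is drawn clear of the stage, its tip above the carriage, with the carriage still at the locked end (z of pin in the frame of stage above 0.06 m and value of joint carriage below 0.02 m), for 0.1 s.
At the end, for the whole second after the job is handed in: The whole pin lies in the tray, tip and T bar between its walls (not leaning over the rim), at rest; the carriage stands within 5 mm of its far stop (joint above 0.075); stage and tray stand flat on the desk (x of pin in the frame of tray between -0.096 and 0.096 m and y of pin in the frame of tray between -0.049 and 0.049 m and z of pin in the frame of tray between 0.002 and 0.035 m and x of pin_bar in the frame of tray between -0.096 and 0.096 m and y of pin_bar in the frame of tray between -0.049 and 0.049 m and z of pin_bar in the frame of tray between 0.002 and 0.035 m and linear speed of pin below 0.02 m/s and value of joint carriage above 0.075 m and velocity of joint carriage below 0.01 m/s and angle between stage's own z axis and vertical below 0.02 rad and height (world z) of each of stage, tray below 0.004 m); the robot touches nothing.
It fails at once if the stage is lifted or tipped by the pull (more than 0.05 rad, about 11 mm at its end) (angle between stage's own z axis and vertical above 0.05 rad or height (world z) of stage above 0.008 m).
It fails at once if the stage is dragged more than 25 mm from where it stood (distance of stage from where it was at the start of the episode above 0.025 m).
It fails at once if the pin is yanked: it moves faster than 0.1 m/s while its tip is still in the seized fit (linear speed of pin above 0.1 m/s and z of pin in the frame of stage below 0.03 m and horizontal distance between pin and pin_bore below 0.02 m).
It fails at once if anything touches the mirror mount with more than 2 N (contact force between mirror and anything else above 2 N).
It fails at once if a bystander (post holder, spare post, carton) is pushed more than 20 mm (distance of any of holder, spare_post, carton from where it was at the start of the episode above 0.02 m).
It also fails if it takes over 72 s, if anything falls off the work surface, if the arm or the gripper's body presses on something with over 40 N, if the wrist force passes 120 N, or if a joint passes its speed limit or range.

### The arm

A 7-joint arm with a two-finger parallel gripper is mounted at the origin on a cart in front of the work surface, level with it; the furniture and walls round the work are solid. World frame = base frame: x ahead of the robot, y to its left, z up, the work surface at z = 0. Lengths are in m, angles in rad, forces in N, time in s.
With the tool pointing down it reaches from about 0.35 to 0.9 m from the base axis. Payload 8.1 kg.
Tool frame: the origin (TCP) lies at the very end of the fingers, on their centre line; the grasp point (between the pads) lies 19 mm behind it (arm.tcp_to_grasp is the z of the grasp point in the tool frame, in m); z points along the fingers, y is the line along which they close (so a half turn about z gives the same grasp; the last joint's range is limited). The gripper opens to 92 mm and grips with 3 to 60 N. Pads are 19 mm wide; open, the fingers measure 130 mm over their backs; the gripper's body (75 mm by 190 mm) begins 47 mm behind the grasp point.
Start: joints at [1.179, 0.434, 0.025, 1.573, -0.012, 1.134, -0.075], TCP at [0.178, -0.599, 0.227] pointing down, gripper open.
Joint ranges: [-2.62, 2.62], [-0.44, 2.09], [-1.27, 1.32], [0.08, 2.57], [-1.32, 4.46], [0.12, 2], [-2.74, 2.74]. Speed limits (rad/s): [2.22, 2.22, 3.01, 3.01, 3.14, 3.14, 3.14].

### API

Orientations are given as a rotation vector (axis times angle).
In Python, from cell import readout, vision, sign_off, arm gives the robot as it stands. The module is installed in compiled form; this text tells all that it offers.
- The arm moves only by the shell command python3 -m creep 'ROWS' [FORCE]. ROWS is JSON, a list of rows, each a list of 5 numbers: the shift along the tool's x, y, z in units of 4 cm (1.0 is 4 cm), then the turn about the tool's z in units of 4 degrees (1.0 is 4 degrees), then the opening, from 0 (shut) to 1 (fully open). A call has 1 to 12 rows; each row shifts and turns the commanded pose from where the row before left it, along the tool's axes as they then stand; what a row does not reach is not made up. A row lasts 1/8 s, in which the tool goes at most 62.5 mm and 10.7 degrees, less where a joint would pass 70% of its speed; a pose out of reach is approached as far as the arm can. A call with a number of a shift or a turn outside -1 to 1 is refused whole. A call with a gripper value outside its range is refused whole. The fingers move at their own pace and stop on an object; FORCE is the grip in N (left out, the last holds). Time passes only in rows, so rows that do not move let the fingers close. It gives the time, the measured TCP pose, the force, the opening and the grip force at its end, in the units of the state.
- readout.observe(): the state, without advancing time (a new reading comes with each control period).
- vision.get_image(name): name is "side" or "top" or "wrist"; returns a dict with "pixels" (420x560x3 uint8, blue, green, red), "z_map" (420x560 float32, m along the optical axis (not along the pixel's ray), 0 where there is no reading), "camera_matrix" (3x3 intrinsics, pixels), "k1" (the pictures are not rectified: a ray, as slopes to the right and down, at radius r is drawn at 1 + k1 r^2 times it, then the intrinsics apply), "position" and "rotation" of the camera in the world. Camera axes: x right, y up, looking along -z (the intrinsics and any distortion apply to the point x, -y, -z); pixel columns grow to the right and rows downward; lengths in m; the calibration is good to about 2 mm. A picture is of the moment at which its call begins.
- sign_off(): hands the job in; it is judged then, once.
The state is a dict: "clock": time; "joints": joint angles; "dq": joint speeds; "joint_efforts": joint torques, N m; "position": TCP position; "ee_rot": TCP orientation; "force": force on the tool from outside, world axes, zero at the start; "ft_torque": the same for the moment, N m; "width": opening from 0.0 (shut) to 1.0 (fully open); "gripper_force": force on a finger pad.
Only numpy, scipy, OpenCV 4.12 (cv2) and the standard library are available. Lean on these libraries where they do the work, as an engineer would, in place of code of your own. Each camera call takes 0.05 s, during which the arm holds its last target. There are 200 camera calls.

## Working session

There is one attempt and no reset: what is moved stays moved. The work goes in short steps, Python scripts to look and compute and a shell command to move; the robot and the scene stay as the last step left them, time stands still between calls to the robot, and variables do not carry over. Pictures are saved under pics/ and viewed, at most 12 in all, crops included, and the job is handed in when it is done.

```bash
mkdir -p pics; cat > h.py <<'E'
import numpy as np, cv2
from cell import readout, vision, arm
def grab(n,tag):
    im=vision.get_image(n); cv2.imwrite(f'pics/{tag}.png',im['pixels']); np.save(f'pics/{tag}.npy',im,allow_pickle=True); return im
def load(tag): return np.load(f'pics/{tag}.npy',allow_pickle=True).item()
def ray(im,uv):
    K=np.array(im['camera_matrix']); uv=np.atleast_2d(uv).astype(float)
    d=np.c_[(uv[:,0]-K[0,2])/K[0,0],(uv[:,1]-K[1,2])/K[1,1]]; s=d.copy()
    for _ in range(20): s=d/(1+im['k1']*(s**2).sum(1,keepdims=True))
    R=np.array(im['rotation']); return np.array(im['position']), np.c_[s[:,0],-s[:,1],-np.ones(len(s))]@R.T
def onz(im,uv,z):
    p,d=ray(im,uv); return p+d*((z-p[2])/d[:,2])[:,None]
def depth(im,uv):
    p,d=ray(im,uv); z=np.array([im['z_map'][int(v),int(u)] for u,v in np.atleast_2d(uv)]); return p+d*z[:,None]
def cloud(im):
    v,u=np.mgrid[0:420,0:560]; p,d=ray(im,np.c_[u.ravel(),v.ravel()]); return (p+d*im['z_map'].reshape(-1,1)).reshape(420,560,3)
E
python3 - <<'E'
from h import *
a=grab('top','top0');b=grab('side','side0')
for i in(a,b):print(i['position'],i['rotation'],i['camera_matrix'],i['k1'])
print(readout.observe(),arm.tcp_to_grasp)
E
```

```text
[0.50990146 0.13269898 1.124573  ] [ 0.04822809 -0.0458098  -1.59920582] [[470.27074978   0.         288.41504939]
 [  0.         470.27074978 203.9843216 ]
 [  0.           0.           1.        ]] -0.16637954787957984
[ 0.55278346 -0.80069559  0.6823232 ] [ 0.99297975 -0.03232082 -0.02209056] [[441.33835002   0.         282.16776846]
 [  0.         441.33835002 213.08897883]
 [  0.           0.           1.        ]] 0.04780828354341218
{'clock': 0.1, 'joints': array([ 1.17939533,  0.43512493,  0.02496639,  1.57392207, -0.01159344,
        1.13398362, -0.07510824]), 'dq': array([ 1.16395862e-03, -3.10898099e-03,  6.83467618e-04, -1.35248552e-03,
        2.56506063e-03, -5.41009178e-04, -9.68834802e-05]), 'joint_efforts': array([ 3.01507054e-03, -6.69126534e+01,  9.88274217e-01, -3.15145719e+01,
       -6.04539458e-02,  3.73652147e-02,  6.52764243e-05]), 'position': array([ 0.17784139, -0.59873951,  0.22607349]), 'ee_rot': array([-3.10766780e+00, -4.51787025e-01,  4.79607227e-04]), 'force': array([-0.33258181, -0.2370463 ,  0.63833367]), 'ft_torque': array([ 0.01805023,  0.05621158, -0.01714057]), 'gripper_force': 0.0, 'width': 0.9982872994966577} -0.0188
```

View pics/top0.png

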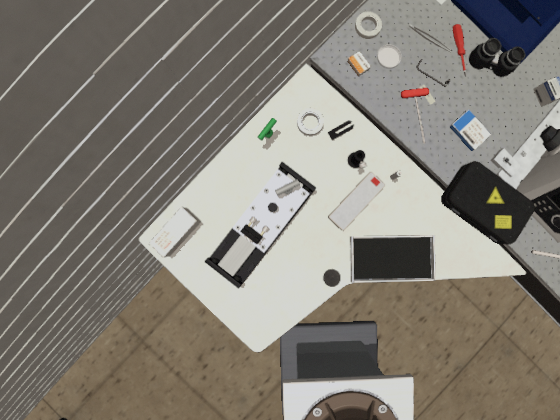

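View pics/side0.png

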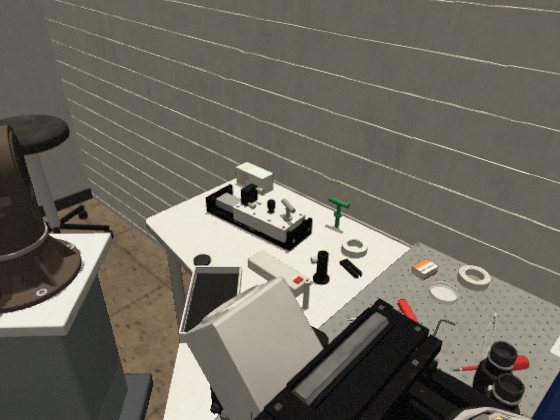

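The top view shows the stage with the pin's T bar near (288,187), the thumb knob at (272,208) and the mirror at (250,233). The tray is at (393,258), the holder at (357,158), the post at (396,175) and the carton at (173,231). The green decoy is at (267,129). The side view agrees.

```bash
python3 - <<'E'
from h import *
im=load('top0'); C=cloud(im)
def f(n,m,box,z):
    u0,v0,u1,v1=box; M=np.zeros((420,560),np.uint8); M[v0:v1,u0:u1]=m[v0:v1,u0:u1]
    k,l,st,c=cv2.connectedComponentsWithStats(M); i=1+st[1:,4].argmax()
    v,u=np.where(l==i); P=onz(im,np.c_[u,v],z); (cx,cy),(w,h),a=cv2.minAreaRect((P[:,:2]*1000).astype(np.float32))
    d=np.linalg.svd(P[:,:2]-P[:,:2].mean(0),full_matrices=False)[2][0]
    print(n,len(u),'rect',round(cx),round(cy),round(w),round(h),round(a,1),'mean',(P.mean(0)*1000).round(),'ang',round(np.degrees(np.arctan2(d[1],d[0])),1),'zmed',np.median(C[v,u,2]).round(4))
Z=C[:,:,2]
f('bar',(Z>.088)&(Z<.115),(268,170,310,205),.100)
f('knob',(Z>.07)&(Z<.1),(262,198,282,216),.09)
f('mirror',(Z>.085),(235,220,268,245),.103)
f('stage',(Z>.025),(195,155,325,295),.05)
f('carriage',(Z>.05)&(Z<.065),(195,155,325,295),.057)
f('tray',(Z>.012)&(Z<.04),(340,225,445,290),.026)
f('holder',(Z>.03),(340,145,372,172),.07)
f('post',(Z>.02),(385,165,405,185),.08)
f('carton',(Z>.03),(140,195,205,262),.058)
f('strip',(Z>.015)&(Z<.06),(325,168,386,233),.03)
print(im['pixels'][258,393], Z[258,393],Z[320,230])
r=cv2.resize(im['pixels'][140:300,180:420],None,fx=3.3,fy=3.3,interpolation=cv2.INTER_CUBIC);cv2.imwrite('pics/c1.png',r)
E
```

```text
Traceback (most recent call last):
  File "h.py", line 16, in cloud
    v,u=np.mgrid[0:420,0:560]; p,d=ray(im,np.c_[u.ravel(),v.ravel()]); return (p+d*im['z_map'].reshape(-1,1)).reshape(420,560,3)
                                                                                 ~^~~~~~~~~~~~~~~~~~~~~~~~~~
numpy._core._exceptions._ArrayMemoryError: Unable to allocate 412. GiB for an array with shape (235200, 235200) and data type float64
```

The camera rotation is a rotation vector, so I'm fixing the helper.

```bash
sed -i "s/R=np.array(im\['rotation'\])/R=cv2.Rodrigues(np.array(im['rotation'],float))[0]/" h.py; cat > m.py <<'E'
from h import *
im=load('top0'); C=cloud(im)
def f(n,m,box,z):
    u0,v0,u1,v1=box; M=np.zeros((420,560),np.uint8); M[v0:v1,u0:u1]=m[v0:v1,u0:u1]
    k,l,st,c=cv2.connectedComponentsWithStats(M)
    if k<2: print(n,'none'); return
    i=1+st[1:,4].argmax()
    v,u=np.where(l==i); P=onz(im,np.c_[u,v],z); (cx,cy),(w,h),a=cv2.minAreaRect((P[:,:2]*1000).astype(np.float32))
    d=np.linalg.svd(P[:,:2]-P[:,:2].mean(0),full_matrices=False)[2][0]
    print(n,len(u),'rect',round(cx),round(cy),round(w),round(h),round(a,1),'mean',(P.mean(0)*1000).round(),'ang',round(np.degrees(np.arctan2(d[1],d[0])),1),'zmed',np.median(C[v,u,2]).round(4))
Z=C[:,:,2]
f('bar',(Z>.088)&(Z<.115),(268,170,310,205),.100)
f('knob',(Z>.07)&(Z<.1),(262,198,282,216),.09)
f('mirror',(Z>.085),(235,220,268,245),.103)
f('stage',(Z>.025),(195,155,325,295),.05)
f('carriage',(Z>.05)&(Z<.065),(195,155,325,295),.057)
f('tray',(Z>.012)&(Z<.04),(340,225,445,290),.026)
f('holder',(Z>.03),(340,145,372,172),.07)
f('post',(Z>.02),(385,165,405,185),.08)
f('carton',(Z>.03),(140,195,205,262),.058)
f('strip',(Z>.015)&(Z<.06),(325,168,386,233),.03)
print(im['pixels'][258,393], Z[258,393],Z[320,230])
r=cv2.resize(im['pixels'][140:300,180:420],None,fx=3.3,fy=3.3,interpolation=cv2.INTER_CUBIC);cv2.imwrite('pics/c1.png',r)
E
python3 m.py
```

```text
bar 160 rect 609 135 13 56 25.0 mean [609. 135. 100.] ang -65.2 zmed 0.1027
knob 71 rect 567 169 19 19 43.4 mean [567. 169.  90.] ang 160.2 zmed 0.0899
mirror 243 rect 513 213 47 40 37.1 mean [511. 217. 103.] ang -145.4 zmed 0.1025
stage 4401 rect 530 200 98 293 50.7 mean [540. 192.  50.] ang 140.7 zmed 0.0566
carriage 2621 rect 568 167 97 190 51.0 mean [568. 168.  57.] ang 140.4 zmed 0.0572
tray 591 rect 441 -109 201 109 89.3 mean [ 438. -113.   26.] ang 90.0 zmed 0.0256
holder 159 rect 670 -33 37 31 43.3 mean [672. -30.  70.] ang -167.5 zmed 0.0703
post 57 rect 632 -112 11 26 24.6 mean [ 632. -112.   80.] ang -65.8 zmed 0.0691
carton 1194 rect 518 400 55 121 46.0 mean [518. 399.  58.] ang 135.7 zmed 0.0588
strip 1330 rect 578 -26 50 149 44.5 mean [578. -26.  30.] ang 134.3 zmed 0.0321
[34 37 37] 0.007201196174186464 0.0043575925150505235
```

View pics/c1.png

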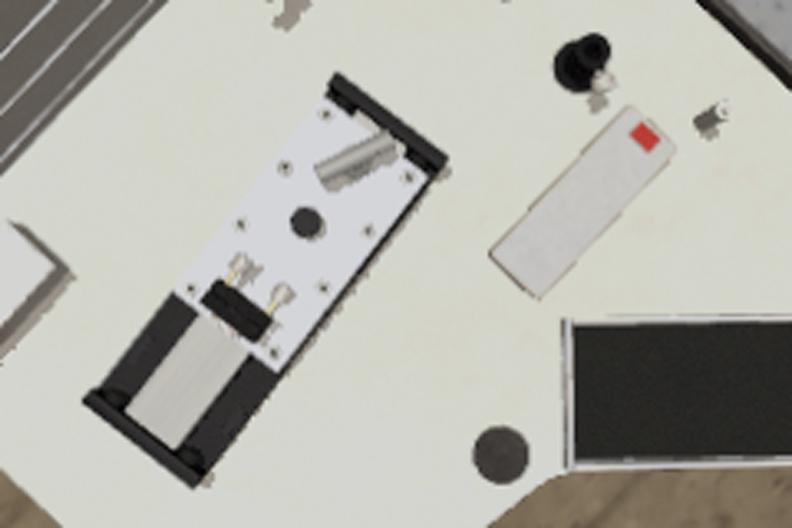

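The crop confirms it: bar, knob, mirror knobs facing the thumb knob, and tray at the right with the strip between. All sizes match what was given. Next I check heights along the approach corridor.

```bash
python3 - <<'E'
from h import *
for t in('top0','side0'):
    im=load(t);C=cloud(im);ok=im['z_map'].reshape(420,560)>0
    P=C[ok]; H=np.full((9,12),-1.)
    for i,x in enumerate(np.arange(.1,1.0,.1)):
        for j,y in enumerate(np.arange(-.7,.5,.1)):
            s=P[(abs(P[:,0]-x)<.05)&(abs(P[:,1]-y)<.05)]
            if len(s)>5:H[i,j]=np.percentile(s[:,2],99)
    print(t,'cols y -.7...4, rows x .1...9');print(H.round(2))
E
```

```text
top0 cols y -.7...4, rows x .1...9
[[-0.68 -0.68 -0.68 -0.68 -0.68  0.    0.02  0.06  0.03  0.   -0.68 -0.68]
 [-0.68 -0.13 -0.68 -0.68 -0.68 -0.59 -0.01 -0.   -0.01  0.   -1.   -0.68]
 [-0.68 -0.03  0.03 -0.68 -0.68 -0.68 -0.68 -0.    0.01  0.01  0.01 -1.  ]
 [-1.   -1.    0.04  0.03  0.01  0.03  0.03  0.03  0.01  0.04  0.05  0.  ]
 [-1.   -1.    0.13  0.11  0.11  0.04  0.03  0.04  0.06  0.11  0.06  0.06]
 [-1.   -1.    0.18  0.19  0.11  0.11  0.07  0.04  0.11  0.1   0.01  0.76]
 [-1.   -1.    0.15  0.06  0.1   0.04  0.03  0.08  0.05  0.09  0.82  0.8 ]
 [-1.    0.04  0.1   0.03  0.06  0.05  0.04  0.03  0.02  0.62  0.67 -1.  ]
 [-1.    0.03  0.1   0.14  0.14  0.04  0.05  0.05  0.41  0.47 -1.   -1.  ]]
side0 cols y -.7...4, rows x .1...9
[[-1.   -1.   -1.   -1.   -1.    0.    0.19  0.34  0.25  0.   -0.68 -0.68]
 [-1.   -1.   -1.   -1.   -1.   -1.   -0.    0.   -0.58  0.   -0.68 -0.68]
 [-1.   -1.   -1.   -1.   -1.   -1.   -1.    0.    0.    0.    0.   -1.  ]
 [-1.   -1.   -1.    0.    0.    0.03  0.03  0.03  0.    0.05  0.05  0.  ]
 [-1.    0.36  0.37  0.36  0.   -1.    0.03  0.03  0.06  0.1   0.06  0.06]
 [-1.    0.38  0.37  0.37  0.11  0.    0.08  0.03  0.1   0.1   0.04  0.52]
 [-1.    0.38  0.38 -1.    0.1   0.04  0.03  0.07  0.05  0.09  0.53  0.53]
 [-1.    0.34  0.31 -1.   -1.    0.05  0.03  0.03  0.02  0.55  0.54 -1.  ]
 [-1.   -1.   -1.    0.14  0.14  0.03  0.05  0.05  0.56  0.55 -1.   -1.  ]]
```

```bash
python3 -m creep '[[0.74,-1,0,0,0.5],[0.74,-1,0,0,0.5],[0.74,-1,0,0,0.5],[0.74,-1,0,0,0.5],[0.74,-1,0,0,0.5],[0.74,-1,0,0,0.5]]' 40; python3 -m creep '[[0.92,-0.7,0,-1,0.5],[0.86,-0.77,0,-1,0.5],[0.81,-0.83,0,-1,0.5],[0.75,-0.88,0,-1,0.5],[0.69,-0.93,0,-1,0.5],[0.62,-0.98,0,-1,0.5]]'
```

```text
clock: 0.85
position: [0.2801, -0.3168, 0.2266]
ee_rot: [-3.109, -0.452, 0.0]
force: [1.4, -0.8, 0.5]
width: 0.502
gripper_force: 0.0
clock: 1.6
position: [0.3537, -0.0573, 0.2267]
ee_rot: [-2.946, -1.092, -0.0]
force: [0.6, 0.9, 0.6]
width: 0.502
gripper_force: 0.0
```

```bash
python3 -m creep '[[0.8,0.05,0,-1,0.5],[0.79,0.11,0,-1,0.5],[0.78,0.16,0,-1,0.5],[0.77,0.22,0,-1,0.5],[0.75,0.27,0,-1,0.5],[0.73,0.32,0,-1,0.5],[0.71,0.37,0,-1,0.5],[0.68,0.42,0,-1,0.5],[0.65,0.47,0,-1,0.4],[0.62,0.51,0,-1,0.4],[0,0,0,-1,0.4],[0,0,0,-1,0.4]]'; python3 -m creep '[[0,0,0,-1,0.4],[0,0,0,-1,0.4],[0,0,0,-1,0.4],[0,0,0,-1,0.4],[0,0,0.5,-1,0.4],[0,0,0.5,-1,0.4],[0,0,0.5,-0.5,0.4]]'
python3 - <<'E'
from h import *
im=grab('wrist','w0'); print(readout.observe()['joints'],im['position'])
E
```

```text
clock: 3.1
position: [0.6095, 0.1331, 0.2259]
ee_rot: [-2.246, -2.196, 0.002]
force: [0.1, 0.3, 1.0]
width: 0.402
gripper_force: 0.0
clock: 3.98
position: [0.6095, 0.1326, 0.1656]
ee_rot: [-1.697, -2.643, 0.001]
force: [-0.5, 0.5, 0.2]
width: 0.397
gripper_force: 0.0
[ 0.16794491  0.5959856  -0.71927965  1.60977283  0.42648593  1.10321591
 -0.23213294] [0.57529636 0.20558751 0.32395955]
```

View pics/w0.png

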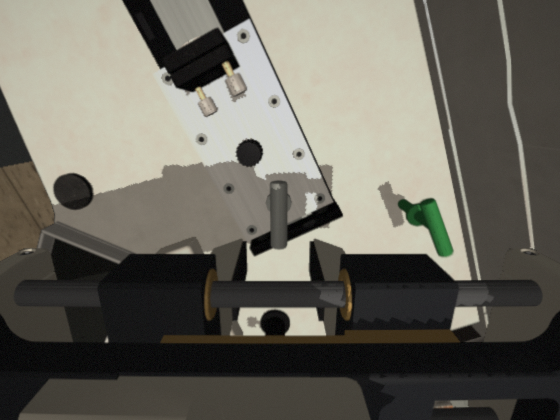

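The wrist view shows the bar upright at (279,214), between the fingertips at columns 240–315. The knob is at (249,152) and the mirror at (210,65). I'll refine the bar's pose from here.

```bash
python3 - <<'E'
from h import *
im=load('w0'); C=cloud(im); Z=C[:,:,2]
for n,box,lo,hi,z in(('bar',(262,170,296,255),.085,.115,.104),('knob',(230,135,268,172),.08,.1,.09)):
    u0,v0,u1,v1=box;v,u=np.where((Z>lo)&(Z<hi)); k=(u>=u0)&(u<u1)&(v>=v0)&(v<v1)
    P=C[v[k],u[k]]; r=cv2.minAreaRect((P[:,:2]*1000).astype(np.float32)); d=np.linalg.svd(P[:,:2]-P[:,:2].mean(0),full_matrices=False)[2][0]
    print(n,k.sum(),P.mean(0).round(4),r,np.degrees(np.arctan2(d[1],d[0])).round(1),P[:,2].max())
E
```

```text
bar 1146 [0.6068 0.1367 0.1026] ((607.40576171875, 135.23138427734375), (13.293876647949219, 55.889034271240234), 24.715356826782227) -65.4 0.10577929257757948
knob 553 [0.5661 0.1699 0.0899] ((566.0921020507812, 169.53903198242188), (21.025766372680664, 20.55142593383789), 7.143130302429199) -87.5 0.09276042052535546
```

```bash
python3 -m creep '[[0.08,0,0.5,0,0.4],[0,0,0.5,0,0.4],[0,0,0.5,0,0.4],[0,0,0.4,0,0.4],[0,0,0.29,0,0.4],[0,0,0,0,0.4]]'; python3 -m creep '[[0,0,0,0,0],[0,0,0,0,0],[0,0,0,0,0],[0,0,0,0,0],[0,0,0,0,0],[0,0,0,0,0]]' 50
```

```text
clock: 4.78
position: [0.6079, 0.1356, 0.0782]
ee_rot: [-1.698, -2.642, 0.002]
force: [0.6, 0.5, -0.5]
width: 0.397
gripper_force: 0.0
clock: 5.52
position: [0.6087, 0.1359, 0.0796]
ee_rot: [1.698, 2.642, 0.001]
force: [0.6, -0.8, 4.9]
width: 0.135
gripper_force: 50.0
```

```bash
python3 -m creep '[[0,0,-0.005,1,0],[0,0,-0.005,1,0],[0,0,-0.005,1,0],[0,0,-0.005,1,0],[0,0,-0.005,1,0],[0,0,-0.005,1,0],[0,0,-0.005,1,0],[0,0,-0.005,1,0],[0,0,-0.005,1,0],[0,0,-0.005,1,0],[0,0,-0.005,1,0],[0,0,-0.005,1,0]]'; python3 -c "
from h import *
o=readout.observe();print(o['ft_torque'],o['joints'])"
```

```text
clock: 7.02
position: [0.6081, 0.1354, 0.0805]
ee_rot: [-2.628, -1.72, 0.001]
force: [2.8, 0.7, -6.6]
width: 0.134
gripper_force: 50.0
[ 0.07861985 -0.80099792  0.0623582 ] [ 0.00365983  0.62774879 -0.46279599  1.701923    0.34295012  0.89407437
 -1.01201842]
```

```bash
python3 -m creep '[[0,0,0,1,0],[0,0,0,1,0],[0,0,0,1,0],[0,0,0,1,0],[0,0,0,1,0],[0,0,0,1,0]]'; python3 -m creep '[[0,0,0,-1,0],[0,0,-0.003,-1,0],[0,0,-0.003,-1,0],[0,0,-0.003,-1,0],[0,0,-0.003,-1,0],[0,0,-0.003,-1,0]]'; python3 -c "
from h import *
o=readout.observe();print(o['ft_torque'],o['joints'])"
```

```text
clock: 7.78
position: [0.6085, 0.1353, 0.081]
ee_rot: [2.929, 1.136, -0.0]
force: [2.4, -0.3, -3.0]
width: 0.137
gripper_force: 50.0
clock: 8.52
position: [0.6081, 0.1356, 0.0814]
ee_rot: [-2.625, -1.726, 0.001]
force: [1.0, 1.3, -4.7]
width: 0.14
gripper_force: 50.0
[ 0.14326983 -0.4775333   0.03472414] [ 0.00475348  0.6270068  -0.46462566  1.70124192  0.34322356  0.8957821
 -1.0081161 ]
```

```bash
python3 -m creep '[[0,0,-0.004,-1,0],[0,0,-0.004,-1,0],[0,0,-0.004,-1,0],[0,0,-0.004,-1,0],[0,0,-0.004,-1,0],[0,0,-0.004,-1,0],[0,0,-0.004,-1,0],[0,0,-0.004,-1,0],[0,0,-0.004,-1,0],[0,0,-0.004,-1,0],[0,0,-0.004,-1,0],[0,0,-0.004,-1,0]]'; python3 -c "
from h import *
o=readout.observe();print(o['ft_torque'],o['joints'])
grab('wrist','w1')"
```

```text
clock: 10.02
position: [0.6074, 0.1354, 0.0829]
ee_rot: [-1.695, -2.643, 0.002]
force: [-0.1, 0.3, -5.9]
width: 0.135
gripper_force: 50.0
[ 0.11918215 -0.27891744 -0.11813523] [ 0.13426964  0.67694101 -0.67486724  1.68882438  0.49866174  0.9570734
 -0.29766224]
```

View pics/w1.png

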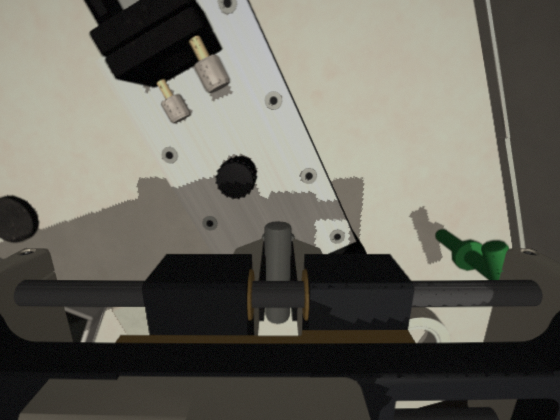

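The grip holds: the bar is at (278,270) between the pads and aligned with the tool. I check the bar's height for actual rise, then continue.

```bash
cat > bz.py <<'E'
from h import *
import sys
def bz(tag):
    im=load(tag); C=cloud(im); print(tag,'bar far-end z',np.percentile(C[226:250,272:284,2],[50,90]).round(4),'plate z',np.median(C[180:200,250:275,2]).round(4))
for t in sys.argv[1:]: bz(t)
E
python3 bz.py w1; python3 -m creep '[[0,0,-0.004,-1,0],[0,0,-0.004,-1,0],[0,0,-0.004,-1,0],[0,0,-0.004,-1,0],[0,0,-0.004,-1,0],[0,0,-0.004,-1,0],[0,0,-0.004,-1,0],[0,0,-0.004,-1,0],[0,0,-0.004,-1,0],[0,0,-0.004,-1,0],[0,0,-0.004,-1,0],[0,0,-0.004,-1,0]]'; python3 -c "
from h import *
grab('wrist','w2')"; python3 bz.py w2
```

```text
w1 bar far-end z [0.107  0.1079] plate z 0.0575
clock: 11.58
position: [0.6074, 0.135, 0.0848]
ee_rot: [-0.475, -3.103, 0.002]
force: [0.3, -0.2, -6.1]
width: 0.137
gripper_force: 50.0
w2 bar far-end z [0.1089 0.1098] plate z 0.0575
```

```bash
python3 -m creep '[[0,0,0,1,0],[0,0,-0.003,1,0],[0,0,-0.004,1,0],[0,0,-0.004,1,0],[0,0,-0.004,1,0],[0,0,-0.004,1,0],[0,0,-0.004,1,0],[0,0,-0.004,1,0],[0,0,-0.004,1,0],[0,0,-0.004,1,0],[0,0,-0.004,1,0],[0,0,-0.004,1,0]]';python3 -m creep '[[0,0,-0.004,1,0],[0,0,-0.004,1,0],[0,0,-0.004,1,0],[0,0,-0.004,1,0],[0,0,-0.004,1,0],[0,0,-0.004,1,0],[0,0,-0.004,1,0],[0,0,-0.004,1,0],[0,0,-0.004,1,0],[0,0,-0.004,1,0],[0,0,-0.004,1,0],[0,0,-0.004,1,0]]'
```

```text
clock: 13.12
position: [0.6077, 0.1354, 0.0868]
ee_rot: [-1.704, -2.638, 0.002]
force: [0.4, -0.7, -6.1]
width: 0.139
gripper_force: 50.0
clock: 14.62
position: [0.608, 0.1356, 0.0889]
ee_rot: [-2.63, -1.718, 0.001]
force: [1.6, 0.7, -7.2]
width: 0.138
gripper_force: 50.0
```

```bash
python3 -m creep '[[0,0,0,-1,0],[0,0,-0.002,-1,0],[0,0,-0.003,-1,0],[0,0,-0.004,-1,0],[0,0,-0.004,-1,0],[0,0,-0.004,-1,0],[0,0,-0.004,-1,0],[0,0,-0.004,-1,0],[0,0,-0.004,-1,0],[0,0,-0.004,-1,0],[0,0,-0.004,-1,0],[0,0,-0.004,-1,0]]';python3 -m creep '[[0,0,-0.004,-1,0],[0,0,-0.004,-1,0],[0,0,-0.004,-1,0],[0,0,-0.004,-1,0],[0,0,-0.004,-1,0],[0,0,-0.004,-1,0],[0,0,-0.004,-1,0],[0,0,-0.004,-1,0],[0,0,-0.004,-1,0],[0,0,-0.004,-1,0],[0,0,-0.004,-1,0],[0,0,-0.004,-1,0]]'
```

```text
clock: 16.12
position: [0.6076, 0.1354, 0.0904]
ee_rot: [-1.698, -2.642, 0.002]
force: [0.3, 0.6, -7.0]
width: 0.135
gripper_force: 50.0
clock: 17.62
position: [0.6075, 0.1351, 0.0921]
ee_rot: [-0.476, -3.103, 0.002]
force: [-0.4, -0.7, -7.3]
width: 0.141
gripper_force: 50.0
```

```bash
python3 -m creep '[[0,0,0,1,0],[0,0,-0.003,1,0],[0,0,-0.004,1,0],[0,0,-0.004,1,0],[0,0,-0.004,1,0],[0,0,-0.004,1,0],[0,0,-0.004,1,0],[0,0,-0.004,1,0],[0,0,-0.004,1,0],[0,0,-0.004,1,0],[0,0,-0.004,1,0],[0,0,-0.004,1,0]]'
```

```text
clock: 19.12
position: [0.6079, 0.1356, 0.0944]
ee_rot: [-1.704, -2.639, 0.001]
force: [1.4, 0.3, -4.7]
width: 0.139
gripper_force: 50.0
```

```bash
python3 -m creep '[[0,0,-0.004,1,0],[0,0,-0.004,1,0],[0,0,-0.005,1,0],[0,0,-0.01,1,0],[0,0,-0.01,1,0],[0,0,-0.01,1,0]]'
```

```text
clock: 19.88
position: [0.6086, 0.1359, 0.0967]
ee_rot: [2.216, 2.227, 0.001]
force: [2.2, -0.1, -1.3]
width: 0.145
gripper_force: 50.0
```

```bash
python3 -m creep '[[0,0,-0.1,0,0],[0,0,-0.2,0,0],[0,0,-0.25,0,0],[0,0,-0.25,0,0],[0,0,-0.25,0,0],[0,0,-0.35,0,0],[0,0,-0.4,0,0],[0,0,-0.4,0,0],[0,0,-0.4,0,0],[0,0,0,0,0]]'
python3 - <<'E'
from h import *
im=grab('top','t1');im=grab('side','s1')
s=im['pixels'][150:270,180:360];cv2.imwrite('pics/s1c.png',cv2.resize(s,None,fx=4,fy=4,interpolation=cv2.INTER_CUBIC))
E
```

```text
clock: 21.12
position: [0.6091, 0.1362, 0.2023]
ee_rot: [2.21, 2.231, 0.004]
force: [0.2, 0.1, -2.2]
width: 0.136
gripper_force: 50.0
```

View pics/s1c.png

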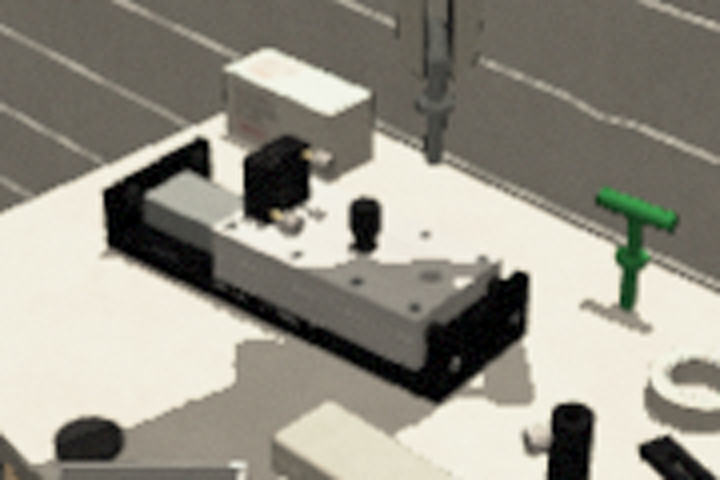

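The pin is out and hanging upright at (435,130) in the crop, with the stage flat and the carriage still at the locked end. Next is the tray.

```bash
python3 -m creep '[[-0.44,-0.35,0,1,0],[-0.46,-0.32,0,1,0],[-0.48,-0.29,0,1,0],[-0.5,-0.26,0,1,0],[-0.52,-0.22,0,1,0],[-0.53,-0.18,0,1,0],[-0.54,-0.15,0,1,0],[-0.55,-0.11,0,1,0],[-0.56,-0.07,0,1,0],[-0.56,-0.03,0,1,0],[-0.56,0.01,0,1,0],[-0.56,0.05,0,1,0]]';python3 -m creep '[[0,0,0,1,0],[0,0,0,1,0],[0,0,0,1,0],[0,0,0,1,0],[0,0,0.3,1,0],[0,0,0.3,1,0],[0,0,0.3,1,0],[0,0,0.3,1,0],[0,0,0.3,1,0],[0,0,0.3,1,0],[0,0,0,0.5,0]]'; python3 - <<'E'
from h import *
im=grab('top','t2');im=grab('wrist','w3')
o=readout.observe();print(o['joints'],o['force'])
E
sed -i 's/^im=load.*/im=load("t2"); C=cloud(im)/' m.py; python3 m.py | grep -E 'carriage|knob|tray'
```

```text
clock: 22.72
position: [0.4395, -0.0764, 0.2007]
ee_rot: [2.93, 1.133, 0.0]
force: [0.0, -0.2, -1.9]
width: 0.141
gripper_force: 50.0
clock: 24.1
position: [0.4395, -0.0757, 0.1281]
ee_rot: [-3.141, -0.01, 0.003]
force: [-0.5, 0.4, -1.4]
width: 0.137
gripper_force: 50.0
[ 0.31370134  0.29279265 -0.31931594  2.09063619  0.12980802  0.77625231
 -1.64826908] [-0.29850561 -0.5732685  -1.83220779]
knob 70 rect 567 169 19 19 43.4 mean [567. 169.  90.] ang 176.3 zmed 0.0901
carriage 2734 rect 569 168 96 190 50.7 mean [570. 167.  57.] ang 140.8 zmed 0.0572
tray 205 rect 482 -110 199 27 88.7 mean [ 489. -112.   26.] ang 89.0 zmed 0.0256
```

View pics/w3.png

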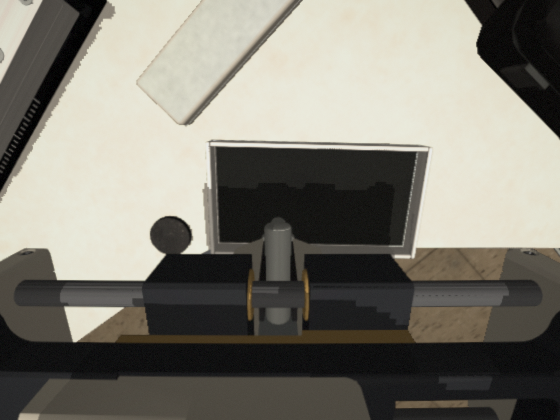

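The tray sits at (210–425, 145–250) in the wrist view and the pin hangs over its left part. I lower until the tip touches.

```bash
python3 -m creep '[[0,0,0.4,0,0],[0,0,0.4,0,0],[0,0,0.4,0,0],[0,0,0.2,0,0],[0,0,0,0,0]]' 12; python3 -m creep '[[0,0,0.05,0,0],[0,0,0.05,0,0],[0,0,0.03,0,0],[0,0,0,0,0]]'
```

```text
clock: 24.82
position: [0.4404, -0.0753, 0.0726]
ee_rot: [-3.142, -0.015, 0.0]
force: [0.0, 0.2, -1.9]
width: 0.149
gripper_force: 12.0
clock: 25.32
position: [0.4405, -0.0752, 0.0675]
ee_rot: [3.141, 0.015, 0.0]
force: [0.5, 0.3, -1.9]
width: 0.146
gripper_force: 12.0
```

```bash
python3 -m creep '[[0,0,0.03,0,0],[0,0,0.03,0,0],[0,0,0.03,0,0],[0,0,0,0,0]]'
```

```text
clock: 25.82
position: [0.4432, -0.0752, 0.0654]
ee_rot: [3.141, 0.015, 0.008]
force: [1.1, 0.5, 15.5]
width: 0.151
gripper_force: 12.0
```

```bash
python3 -m creep '[[0,0.12,-0.02,0,0],[0,0.13,0.01,0,0],[0,0.12,0.02,0,0],[0,0.13,0.03,0,0],[0,0.12,0.04,0,0],[0,0.13,0.04,0,0]]'
python3 - <<'E'
from h import *
im=grab('side','s2')
s=im['pixels'][220:340,150:290];cv2.imwrite('pics/s2c.png',cv2.resize(s,None,fx=5,fy=5,interpolation=cv2.INTER_CUBIC))
E
```

```text
clock: 26.58
position: [0.4419, -0.1051, 0.0597]
ee_rot: [-3.141, -0.015, -0.004]
force: [0.5, 1.6, 12.5]
width: 0.205
gripper_force: 15.7
```

View pics/s2c.png

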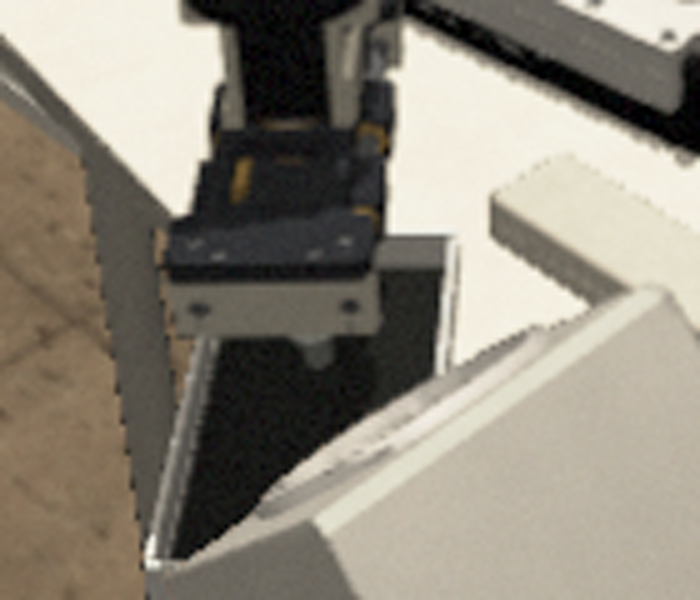

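The side crop shows the pads around the bar with the tip at (318,350), just below the fingers. The opening grew because the neck is wedging between the pads. I'll regrip with the bar at the fingertips so the pin can swing.

```bash
python3 -m creep '[[0,0,0,0,0.32],[0,0,0,0,0.32],[0,0,-0.15,0,0.32],[0,0,-0.2,0,0.32],[0,0,0,0,0.32],[0,0,0,0,0],[0,0,0,0,0],[0,0,0,0,0]]' 12; python3 - <<'E'
from h import *
im=grab('wrist','w4');C=cloud(im)
for v in range(215,330,8): print(v,C[v,270:290:4,:].mean(0)[...].mean(0).round(4) if 0 else [tuple((C[v,u]*1000).round().astype(int)) for u in (266,274,282,290)])
E
```

```text
clock: 27.62
position: [0.4408, -0.1053, 0.073]
ee_rot: [3.141, 0.015, 0.0]
force: [0.1, -0.7, 1.8]
width: 0.147
gripper_force: 11.0
215 [(np.int64(442), np.int64(-95), np.int64(8)), (np.int64(442), np.int64(-101), np.int64(8)), (np.int64(443), np.int64(-108), np.int64(8)), (np.int64(442), np.int64(-114), np.int64(6))]
223 [(np.int64(463), np.int64(-98), np.int64(82)), (np.int64(465), np.int64(-102), np.int64(86)), (np.int64(464), np.int64(-106), np.int64(85)), (np.int64(463), np.int64(-111), np.int64(80))]
231 [(np.int64(459), np.int64(-98), np.int64(82)), (np.int64(461), np.int64(-102), np.int64(87)), (np.int64(460), np.int64(-106), np.int64(86)), (np.int64(458), np.int64(-111), np.int64(81))]
239 [(np.int64(454), np.int64(-98), np.int64(82)), (np.int64(455), np.int64(-102), np.int64(85)), (np.int64(456), np.int64(-106), np.int64(86)), (np.int64(453), np.int64(-111), np.int64(81))]
247 [(np.int64(449), np.int64(-98), np.int64(81)), (np.int64(450), np.int64(-102), np.int64(85)), (np.int64(451), np.int64(-107), np.int64(86)), (np.int64(449), np.int64(-111), np.int64(82))]
255 [(np.in
[... 1244 characters left out ...]
(157)), (np.int64(466), np.int64(-105), np.int64(157)), (np.int64(466), np.int64(-108), np.int64(157))]
311 [(np.int64(109), np.int64(-82), np.int64(-317)), (np.int64(410), np.int64(-102), np.int64(85)), (np.int64(409), np.int64(-107), np.int64(85)), (np.int64(-93), np.int64(-149), np.int64(-588))]
319 [(np.int64(107), np.int64(-82), np.int64(-293)), (np.int64(108), np.int64(-99), np.int64(-292)), (np.int64(101), np.int64(-116), np.int64(-300)), (np.int64(-125), np.int64(-150), np.int64(-589))]
327 [(np.int64(109), np.int64(-83), np.int64(-266)), (np.int64(108), np.int64(-100), np.int64(-267)), (np.int64(106), np.int64(-116), np.int64(-270)), (np.int64(-158), np.int64(-151), np.int64(-590))]
```

View pics/w4.png

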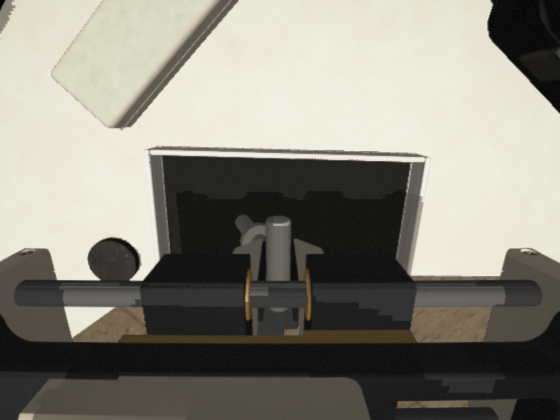

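The bar (top at z 86 mm) is now 6 mm above the fingertips. The pin is already leaning, with its tip toward the left at (243,225). I continue the arc.

```bash
python3 -m creep '[[0,0.12,0.06,0,0],[0,0.13,0.06,0,0],[0,0.12,0.08,0,0],[0,0.13,0.09,0,0],[0,0.12,0.11,0,0],[0,0.13,0.12,0,0]]'; python3 -m creep '[[0,0.1,0.13,0,0],[0,0.1,0.15,0,0],[0,0.08,0.17,0,0],[0,0.04,0.15,0,0]]'
```

```text
clock: 28.42
position: [0.442, -0.1371, 0.0526]
ee_rot: [3.14, 0.013, 0.003]
force: [0.3, -5.7, 10.0]
width: 0.173
gripper_force: 18.1
clock: 28.92
position: [0.4406, -0.1479, 0.0274]
ee_rot: [-3.141, -0.015, 0.002]
force: [-0.5, 0.3, -0.8]
width: 0.018
gripper_force: 0.0
```

```bash
python3 -m creep '[[0,0,-0.5,0,0],[0,0,-0.5,0,0],[0,0,-0.5,0,0],[0,0,-0.5,0,0]]'; python3 - <<'E'
from h import *
im=grab('wrist','w5');C=cloud(im)
E
```

```text
clock: 29.42
position: [0.4407, -0.1475, 0.1083]
ee_rot: [-3.141, -0.016, 0.002]
force: [-0.1, -0.1, -0.7]
width: 0.001
gripper_force: 0.0
```

View pics/w5.png

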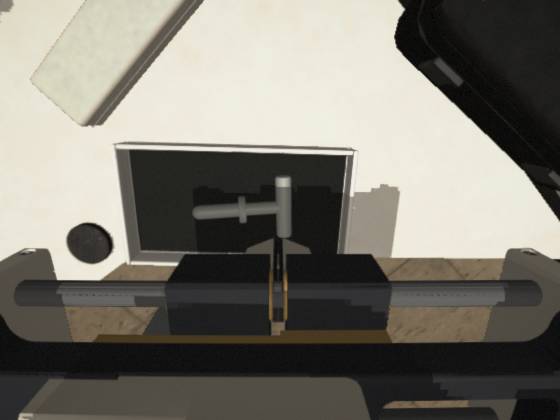

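The pin lies flat inside the tray, T bar at (284,207) and tip at (197,212). Now the knob.

```bash
python3 -m creep '[[0.27,-0.66,-0.3,-1,0],[0.31,-0.64,-0.3,-1,0.3],[0.36,-0.61,-0.3,-1,0.4],[0.4,-0.59,-0.3,-1,0.4],[0.44,-0.56,0,-1,0.4],[0.48,-0.53,0,-1,0.4],[0.51,-0.49,0,-1,0.4],[0.55,-0.45,0,-1,0.4],[0.58,-0.42,0,-1,0.4],[0.6,-0.37,0,-1,0.4],[0.63,-0.33,0,-1,0.4],[0.65,-0.29,0,-1,0.4]]';python3 -m creep '[[0,0,0,-1,0.4],[0,0,0,-1,0.4],[0,0,0,-1,0.4],[0,0,0,-1,0.4],[0,0,0,-1,0.4],[0,0,0,-1,0.4],[0,0,0,-1,0.4],[0,0,0,-1,0.4],[0,0,0,-1,0.4],[0,0,0,-1,0.4],[0,0,0,-1,0.4],[0,0,0,-1,0.4]]';python3 -m creep '[[0,0,0,-1,0.4],[0,0,0,-1,0.4],[0,0,0,-1,0.4],[0,0,0,-1,0.4],[0,0,0,-1,0.4],[0,0,0,-1,0.4],[0,0,0,-1,0.4],[0,0,0,-1,0.4],[0,0,0,-1,0.4],[0,0,0,-1,0.4],[0,0,0,-1,0.4]]'
python3 - <<'E'
from h import *
o=readout.observe();print(o['joints'])
im=grab('wrist','w6');C=cloud(im);m=(C[:,:,2]>.084)&(C[:,:,2]<.094)&(np.hypot(C[:,:,0]-.5665,C[:,:,1]-.1693)<.03)
P=C[m];print(len(P),P.mean(0),cv2.minAreaRect((P[:,:2]*1000).astype(np.float32)))
E
```

```text
clock: 30.98
position: [0.5677, 0.1712, 0.1563]
ee_rot: [-2.861, -1.298, 0.0]
force: [0.5, -0.4, -0.1]
width: 0.402
gripper_force: 0.0
clock: 32.48
position: [0.5674, 0.1703, 0.1563]
ee_rot: [-2.086, -2.349, -0.0]
force: [-0.5, 0.2, 0.4]
width: 0.398
gripper_force: 0.0
clock: 33.85
position: [0.5675, 0.1702, 0.1564]
ee_rot: [-1.054, -2.959, -0.0]
force: [-0.4, 1.2, -0.9]
width: 0.401
gripper_force: 0.0
[ 0.23364749  0.63065393 -0.94080967  1.68746207  0.55886798  1.11611512
  0.015551  ]
508 [0.5651101  0.16986921 0.08988444] ((565.7205810546875, 169.19442749023438), (20.622241973876953, 20.663589477539062), 53.26921081542969)
```

```bash
python3 -m creep '[[0.02,-0.04,0.5,0,0.4],[0,0,0.5,0,0.4],[0,0,0.5,0,0.4],[0,0,0.5,0,0.4],[0,0,0.3,0,0.4],[0,0,0,0,0.4]]'; python3 -m creep '[[0,0,0,0,0],[0,0,0,0,0],[0,0,0,0,0],[0,0,0,0,0],[0,0,0,0,0]]' 20; python3 -m creep '[[0.05,0,0,0,0],[0.1,0,0,0,0],[0.15,0,0,0,0],[0.15,0,0,0,0],[0.2,0,0,0,0],[0.2,0,0,0,0],[0.2,0,0,0,0],[0.2,0,0,0,0],[0.2,0,0,0,0],[0.2,0,0,0,0],[0,0,0,0,0]]'
```

```text
clock: 34.65
position: [0.5651, 0.1683, 0.0632]
ee_rot: [-1.06, -2.956, 0.002]
force: [0.1, -0.9, 0.1]
width: 0.4
gripper_force: 0.0
clock: 35.28
position: [0.5664, 0.1691, 0.0649]
ee_rot: [1.06, 2.956, 0.002]
force: [3.5, 2.7, 4.8]
width: 0.215
gripper_force: 20.0
clock: 36.65
position: [0.5145, 0.2117, 0.0649]
ee_rot: [1.059, 2.957, 0.002]
force: [0.7, 3.7, 7.8]
width: 0.213
gripper_force: 20.0
```

```bash
python3 -m creep '[[0.1,0,0,0,0],[0.1,0,0,0,0],[0.05,0,0,0,0],[0.03,0,0,0,0],[0.02,0,0,0,0],[0,0,0,0,0]]'
```

```text
clock: 37.4
position: [0.5064, 0.2183, 0.0649]
ee_rot: [1.06, 2.956, 0.002]
force: [3.5, 1.8, 7.5]
width: 0.212
gripper_force: 20.0
```

```bash
python3 -m creep '[[0.04,0,0,0,0],[0.03,0,0,0,0],[0.02,0,0,0,0],[0,0,0,0,0]]'
```

```text
clock: 37.9
position: [0.5046, 0.2198, 0.0649]
ee_rot: [1.061, 2.954, 0.001]
force: [5.4, 0.1, 6.5]
width: 0.213
gripper_force: 20.0
```

```bash
python3 -m creep '[[0,0,0,0,0.4],[0,0,0,0,0.4],[0,0,0,0,0.4],[0,0,-0.3,0,0.4],[0,0,-0.5,0,0.4],[0,0,-0.5,0,0.4],[0,0,-0.5,0,0.4],[0,0,-0.5,0,0.4],[0,0,-0.5,0,0.4]]'; python3 - <<'E'
from h import *
grab('wrist','w7'); im=grab('side','s7'); im=grab('top','t7'); C=cloud(im); Z=C[:,:,2]
def loc(t,lo,hi,c,r):
    C=cloud(load(t)); m=(C[:,:,2]>lo)&(C[:,:,2]<hi)&(np.hypot(C[:,:,0]-c[0],C[:,:,1]-c[1])<r); P=C[m]; return len(P),(P.mean(0)*1000).round(1),cv2.minAreaRect((P[:,:2]*1000).astype(np.float32))
print('knob',loc('w7',.084,.094,(.504,.219),.022), loc('t7',.084,.094,(.504,.219),.022))
print('tray',loc('t7',.020,.03,(.441,-.109),.14))
m=im['pixels'].max(2)>75; m&=(abs(C[:,:,0]-.441)<.044)&(abs(C[:,:,1]+.109)<.09)&(Z>.0)
P=C[m];print('pin',len(P),P.min(0),P.max(0))
big=cv2.resize(im['pixels'][150:300,190:450],None,fx=3,fy=3,interpolation=cv2.INTER_CUBIC);cv2.imwrite('pics/t7c.png',big)
E
```

```text
clock: 39.02
position: [0.5027, 0.2203, 0.1777]
ee_rot: [1.06, 2.957, 0.0]
force: [0.2, -0.0, -0.3]
width: 0.403
gripper_force: 0.0
knob (433, array([503.3, 220.3,  89.9]), ((503.9061279296875, 219.9594268798828), (20.521095275878906, 20.424957275390625), 48.65382385253906)) (0, array([nan, nan, nan]), ((0.0, 0.0), (0.0, 0.0), 0.0))
tray (620, array([ 443.3, -109.3,   25.6]), ((475.44439697265625, -102.19461059570312), (215.2122039794922, 178.8075714111328), 89.48068237304688))
pin 306 [ 0.41167383 -0.16004426  0.00226871] [ 0.46792038 -0.07268509  0.03166972]<stdin>:4: RuntimeWarning: Mean of empty slice.
  ret = um.true_divide(
```

View pics/t7c.png

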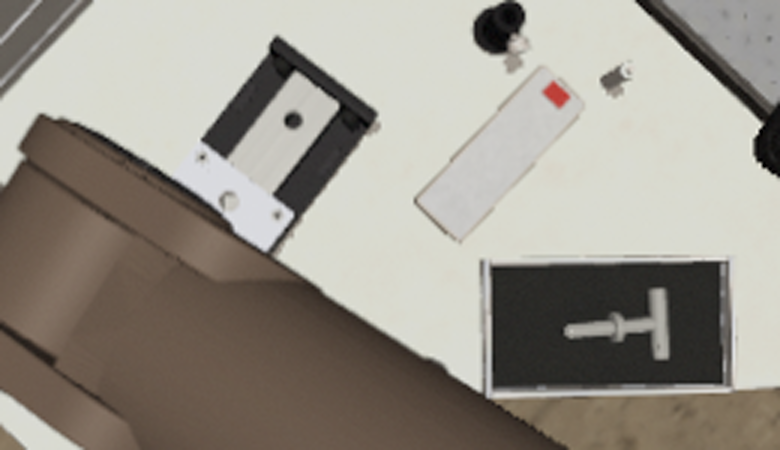

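The top crop shows the pin flat in the tray (bar at (658,324), tip at (568,330)) and the carriage moved, with rail bore at (292,120) and carriage bore at (228,201). As a last check I measure the distance between the bores, which is the joint travel.

```bash
python3 - <<'E'
from h import *
im=load('t7'); a=onz(im,[[190+292/3,150+120/3]],.037)[0];b=onz(im,[[190+228/3,150+201/3]],.057)[0]
print(a,b,np.linalg.norm((a-b)[:2]))
C=cloud(load('w7'));Z=C[:,:,2]
m=(Z>.03)&(Z<.065)&(abs(C[:,:,0]-.53)<.25)&(abs(C[:,:,1]-.2)<.2)
n=load('top0'); C0=cloud(n)
def cor(C):  # pin-end plate
    k=(C[:,:,2]>.044)&(C[:,:,2]<.056)&(np.hypot(C[:,:,0]-.645,C[:,:,1]-.107)<.06);P=C[k]; u=P[:,:2]@np.array([-.774,.633]); return P[:,:2].mean(0),u.min()
print(cor(C0),cor(cloud(im)))
E
```

```text
[0.60742541 0.13500103 0.037     ] [0.54551992 0.18517249 0.057     ] 0.079683523634753
(array([0.62970875, 0.11743885]), np.float64(-0.43018709043419684)) (array([0.63607387, 0.11248689]), np.float64(-0.42992006613276496))
```

Travel is 79.7 mm, and the stage hasn't moved: its bore is still at (607,135). I'm handing in.

```bash
python3 -c "
from cell import sign_off
print(sign_off())"
```

```text
the job is handed in; nothing more can be done
None
```

The pin was twisted free and lies flat in the tray, the carriage is at its far stop (about 79.7 mm of 80 mm by camera), the stage did not move, and the job was handed in at about 39 s; no verdict was returned.

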